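# Push the rolling pin home in its V-groove cradle

## Robot

A 6-joint arm with a two-finger parallel gripper is mounted at the origin on a cart in front of the work surface, level with it; the furniture and walls round the work are solid. World frame = base frame: x ahead of the robot, y to its left, z up, the work surface at z = 0. Lengths are in mm, angles in rad, forces in N, time in s.
With the tool pointing down it reaches from about 275 to 1000 mm from the base axis. Payload 8.4 kg.
Tool frame: the origin (TCP) lies between the finger pads; the fingertips stand 8 mm ahead of it and the grasp point (between the pads) lies 11 mm behind it (tcp_to_tips is the distance from the TCP to the fingertips, in mm); z points along the fingers, y is the line along which they close (so a half turn about z gives the same grasp; the last joint's range is limited). The gripper opens to 85 mm and grips with 20 to 120 N. Pads are 22 mm wide; open, the fingers measure 114 mm over their backs; the gripper's body (76 mm by 85 mm) begins 54 mm behind the grasp point. The pads swing forward as they close: fully open they stand 13 mm farther back than shut.
Start: joints at [-1.137, 0.353, 1.633, -0, 1.155, -0.002], TCP at [263.834, -566.586, 239.281] pointing down, gripper open.
Joint ranges: [-2.63, 2.63], [-0.92, 2.1], [0.06, 2.66], [-1.3, 4.44], [0, 2.69], [-3.02, 3.02]. Speed limits (rad/s): [2.22, 2.22, 2.79, 3.14, 3.14, 3.14].

## Interface

Orientations are given as [roll, pitch, yaw] about the fixed x, y, z axes, in that order (R = Rz(yaw) Ry(pitch) Rx(roll)).
In Python, from rig import * gives the robot as it stands.
- The arm moves only by the tool step_arm, never from a script. Its argument "motion" is a list of rows, each an object with "claw": the finger opening in mm, from 0 to 85.4; "delta_pos": the shift along the tool's x, y, z in mm, a list of three; "turn": the turn about the tool's z in rad. In form: [{"claw": claw, "delta_pos": [dx, dy, dz], "turn": turn}, ...]. A call has 1 to 8 rows; each row shifts and turns the commanded pose from where the row before left it, along the tool's axes as they then stand; what a row does not reach is not made up. A row lasts 1/12 s, in which the tool goes at most 41.7 mm and 7.16 degrees, less where a joint would pass 70% of its speed; a pose out of reach is approached as far as the arm can. A call is refused whole if a number of a shift passes 41.7 or a number of a turn 0.125, either way. A call with a gripper value outside its range is refused whole. The fingers move at their own pace and stop on an object; "force" is the grip in N (left out, the last holds). Time passes only in rows, so rows that do not move let the fingers close. It gives the time, the measured TCP pose, the force, the opening and the grip force at its end, in the units of the state.
- sense(): the state, without advancing time (a new reading comes with each control period).
- grab_frame(name): name is "scene" or "side" or "wrist"; returns a dict with "img" (420x560x3 uint8, red, green, blue), "vertical_fov" (degrees; the focal length in pixels is half the picture's height over the tangent of half this angle, whatever the lens; pixels are square), "cx", "cy" (the principal point, pixels), "D" ([k1, k2, p1, p2, k3] as OpenCV has them; the pictures are not rectified), "R" (3x3) and "t" (3): a world point X has camera coordinates R X + t. Camera axes: x right, y down, z forward; pixel columns grow to the right and rows downward; lengths in mm; the calibration is good to about 2 mm. A picture is of the moment at which its call begins. There is no depth.
- sign_off(): hands the job in; it is judged then, once.
The state is a dict: "clock": time; "qpos": joint angles; "qvel": joint speeds; "joint_efforts": joint torques, N m; "eef_pos": TCP position; "tcp_rot": TCP orientation; "contact_force": force on the tool from outside, world axes, zero at the start; "wrist_torque": the same for the moment, N m; "opening": opening from 0.0 (shut) to 1.0 (fully open); "grasp_force": force on a finger pad.
Only numpy, scipy, OpenCV 4.12 (cv2) and the standard library are available. Lean on these libraries where they do the work, as an engineer would, in place of code of your own. Each camera call takes 0.05 s, during which the arm holds its last target. There are 200 camera calls.

## Task

Put the steel rolling pin away: lay it in the open part of the wooden cradle's V-groove and let go of it, then push it by its end along the groove under the hood, gently, until you feel it come up against and press lightly on the sprung rubber stop inside. Do not ram the stop or drop the pin, leave the pin resting against the stop, and leave the other things on the worktop alone.

Things in the scene. Friction and masses are not known exactly. Their poses are not given: they have to be found in the camera images.
- pin_center (a point): Plain steel rolling pin: a straight round bar 38 mm in diameter and 170 mm long with flat ends, about 0.5 kg (varies by a fifth). It lies on the worktop and can roll. This point is its centre, on its axis; the x axis runs along the bar. Both ends are alike.
- cradle: Fixed wooden cradle, 290 long, 70 wide: a block 28 mm high with an open V-groove (90 degrees, 16 deep) along its top. Origin: on the worktop under the middle of the block's open front end. x runs along the groove from the front end (0) to the closed end (290 mm), z up. A pin lying in the groove has its axis along x, 39 mm above the worktop, 11 mm above the block's top, so fingers go at most 9 mm below the axis.
- hood_front (a point): Point on the groove's line (at the height of the axis of a pin in it, 39 mm) where the hood begins, 200 mm from the cradle's front end; axes as the cradle's. The wooden hood bridges the groove from here to the closed end (outer top 70 mm above the worktop, 64 wide; inside 5 mm play round the pin). So the pin is laid before the hood, its far end short of this point, and then pushed in under it.
- hood_end (a point): Point on the groove's line at the closed end, 290 mm from the front, height 39 mm. Inside the hood, out of sight, is the stop: a sprung rubber buffer on the groove's line. Its face is set 25 to 65 mm before this point, anew each time: found by feel. It gives 5 mm, 1.3 N per mm, then is hard. Sliding the pin takes a steady 2 to 7 N (varies), which also holds it where it is left; the stop adds to that.
- mug_1: Bystander: white mug with handle, 83 x 113 x 93 mm, loose on the worktop. Origin: centre of its underside. To be left alone.
- tomato_1: Bystander: tomato, 70 mm across, 71 mm high, loose on the worktop. Origin: centre of its underside. To be left alone.
- lemon_1: Bystander: lemon, 71 x 53 x 51 mm, loose on the worktop. Origin: centre of its underside. To be left alone.
- salt_shaker: Bystander: small glass salt and pepper shaker, 44 mm across, 90 mm high, loose on the worktop. Origin: centre of its underside. To be left alone.
- tin_1: Bystander: small tin, 75 mm across, 58 mm high, loose on the worktop. Origin: centre of its underside. To be left alone.
- egg_timer: Bystander: egg timer, 63 mm across, 51 mm high, loose on the worktop. Origin: centre of its underside. To be left alone.

How it is judged:
By the outcome, as a careful person would: the job done as asked, in the order asked, and still so for the second after the job is handed in, with the robot touching nothing.
It also fails if it takes over 72 s, if anything falls off the work surface, if the arm or the gripper's body presses on something with over 40 N, if the wrist force passes 120 N, or if a joint passes its speed limit or range.

## Working session

There is one attempt and no reset: what is moved stays moved. The work goes in short steps, Python scripts to look and compute and a tool call to move; the robot and the scene stay as the last step left them, time stands still between calls to the robot, and variables do not carry over. Pictures are saved under pics/ and viewed, at most 10 in all, crops included, and the job is handed in when it is done.

Besides the shell and the picture viewer there is one more tool, called after "Emit:" in YAML: its name, and indented under it one key for each argument. step_arm: Moves the arm, as the interface text tells. Its arguments: {"type":"object","properties":{"motion":{"type":"array","items":{"type":"object","properties":{"claw":{"type":"number"},"delta_pos":{"type":"array","items":{"type":"number"}},"turn":{"type":"number"}}}},"force":{"type":"number"}},"required":["motion"]}

```bash
mkdir -p pics
cat > h.py <<'E'
from rig import *
import numpy as np, cv2
def K(f):
    h,w=f["img"].shape[:2]; fl=h/2/np.tan(np.radians(f["vertical_fov"])/2)
    return np.array([[fl,0,f["cx"]],[0,fl,f["cy"]],[0,0,1]])
def plane(f,px,z):
    p=cv2.undistortPoints(np.array(px,float).reshape(-1,1,2),K(f),np.array(f["D"],float))[:,0]
    d=np.c_[p,np.ones(len(p))]@np.array(f["R"]); c=-np.array(f["R"]).T@np.array(f["t"])
    return c+d*((z-c[2])/d[:,2])[:,None]
def proj(f,X):
    return cv2.projectPoints(np.array(X,float).reshape(-1,1,3),cv2.Rodrigues(np.array(f["R"],float))[0],np.array(f["t"],float),K(f),np.array(f["D"],float))[0][:,0]
def save(f,n): cv2.imwrite(f"pics/{n}.png",f["img"][:,:,::-1])
E
python3 - <<'E'
from h import *
import pickle
fs={n:grab_frame(n) for n in("scene","side","wrist")}
pickle.dump(fs,open("f0.pkl","wb"))
for n,f in fs.items():
    save(f,n+"0"); print(n,f["vertical_fov"],(-np.array(f["R"]).T@np.array(f["t"])).round(), np.array(f["R"])[2].round(2),f["D"])
print(sense())
E
```

```text
scene 56.84274120918371 [-135.  523.  733.] [ 0.61 -0.5  -0.62] [-0.02539369  0.          0.          0.          0.        ]
side 53.097430422477686 [  141. -1045.   831.] [ 0.28  0.77 -0.58] [-0.10138953  0.          0.          0.          0.        ]
wrist 60.86985898556118 [ 335. -534.  374.] [-0.28 -0.13 -0.95] [-0.00422035  0.          0.          0.          0.        ]
{'clock': 0.15, 'qpos': array([-1.13738591e+00,  3.53538096e-01,  1.63395594e+00,  3.64513838e-05,
        1.15521260e+00, -2.37667405e-03]), 'qvel': array([-5.63978736e-04, -2.59953170e-03, -1.88374609e-03,  2.40628022e-04,
        6.85729298e-04, -1.32761023e-05]), 'joint_efforts': array([-5.66282470e-04, -6.05635428e+01, -3.42339063e+01, -7.47944478e-05,
        6.13896700e-03,  3.28904127e-05]), 'eef_pos': array([ 263.700383  , -566.25022798,  238.70666264]), 'tcp_rot': array([-3.14047875e+00, -3.59797318e-05,  4.35772333e-01]), 'contact_force': array([ 0.34068702, -0.24079803,  0.65083506]), 'wrist_torque': array([-0.00651148, -0.02526593, -0.02154861]), 'grasp_force': 0.0, 'opening': 0.9976461309909751}
```

View pics/scene0.png

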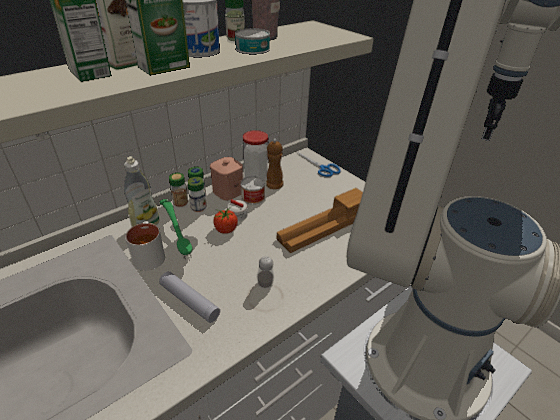

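View pics/side0.png

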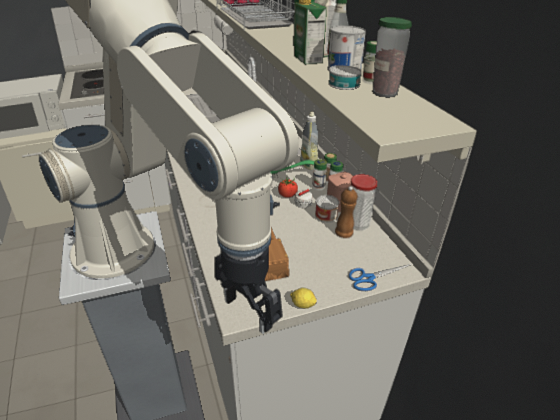

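The scene view shows the pin from about (160,277) to (218,315), and the cradle's open front at about (280,242) with the hood at (350,205). The shaker is at (265,270), the tomato at (226,221) and the mug at (145,245). The side view shows the cradle partly hidden behind the gripper.

Run:
```python
from h import *
import pickle
fs=pickle.load(open("f0.pkl","rb"))
f=fs["scene"]; im=f["img"]
hsv=cv2.cvtColor(im,cv2.COLOR_RGB2HSV)
print("pin hsv",hsv[295,190],hsv[300,195],"counter",hsv[300,240],hsv[330,230])
m=((hsv[:,:,1]<28)).astype(np.uint8); m[:262]=0;m[330:]=0;m[:,:150]=0;m[:,228:]=0
n,l,s,c=cv2.connectedComponentsWithStats(m); print(s[1:][s[1:,4]>50])
print("pin ends rough", plane(f,[[167,281],[211,311]],19).round())
o=cv2.inRange(hsv,(5,140,60),(20,255,255)); o[:180]=0;o[255:]=0;o[:,:270]=0;o[:,375:]=0
cs,_=cv2.findContours(o,0,2); cc=max(cs,key=cv2.contourArea); ap=cv2.approxPolyDP(cc,2,True)[:,0]
print(ap.tolist())
big=cv2.resize(im[180:330,140:380],None,fx=3.3,fy=3.3,interpolation=cv2.INTER_CUBIC)
cv2.imwrite("pics/crop0.png",big[:,:,::-1])
print("front",plane(f,[[280,247]],0).round())
```

```text
pin hsv [140   5 142] [160   6 132] counter [ 19  28 173] [ 20  27 173]
[[ 150  262   14   10   68]
 [ 156  262   72   68 2517]
 [ 150  288   44   42  840]]
pin ends rough [[509. 326.  19.]
 [369. 288.  19.]]
[[361, 192], [353, 189], [336, 196], [333, 209], [277, 232], [283, 244], [287, 245], [291, 252], [298, 245], [303, 246], [318, 239], [318, 236], [324, 236], [327, 230], [329, 234], [341, 225], [350, 224]]
front [[450.  23.   0.]]
```

View pics/crop0.png

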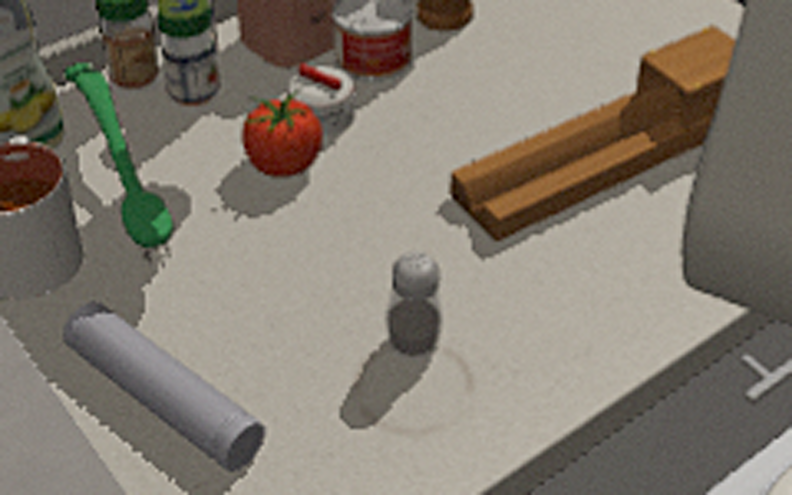

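The crop shows the cradle's front corners at about full-picture (277,233) and (290,252), with the hood's front top corners at (334,199) and (349,207). The pin's near end face is centred at about (213,316) and its far end is at about (163,277). Next I work out the poses and the approach.

Run:
```python
from h import *
import pickle
fs=pickle.load(open("f0.pkl","rb"))
f=fs["scene"]; im=f["img"]
C=lambda x,y:[140+x/3.3,180+y/3.3]
L=plane(f,[C(453,177),C(632,97)],28); print("left edge",L.round(), np.degrees(np.arctan2(*(L[1]-L[0])[1::-1])))
print("front right top",plane(f,[C(488,210)],28).round(),"bottom",plane(f,[C(499,239)],0).round())
H=plane(f,[C(640,62),C(692,92),C(715,28)],70);print("hood",H.round())
hsv=cv2.cvtColor(im,cv2.COLOR_RGB2HSV)
m=((hsv[:,:,1]<20)).astype(np.uint8); m[:262]=0;m[330:]=0;m[:,:158]=0;m[:,228:]=0
n,l,s,c=cv2.connectedComponentsWithStats(m);i=1+s[1:,4].argmax();print(s[i])
r=cv2.minAreaRect(np.argwhere(l==i)[:,::-1].astype(np.float32));print(r)
b=cv2.boxPoints(r);print(b.round(1).tolist())
P=plane(f,[C(242,447),C(85,325)],19);print(P.round(),np.degrees(np.arctan2(*(P[1]-P[0])[1::-1])),np.linalg.norm(P[1]-P[0]))
print("mug",plane(f,[C(40,285)],0).round(),"shaker base",plane(f,[C(413,345)],0).round(),"tomato",plane(f,[C(283,170)],5).round(), "spoon",plane(f,[C(150,235)],10).round())
w=fs["wrist"];print("wrist sees centre/corners",plane(w,[[280,210],[0,0],[560,420]],0).round())
```

```text
left edge [[ 473.   14.   28.]
 [ 460. -181.   28.]] -93.9425242449255
front right top [[425.  17.  28.]] bottom [[416.  12.  -0.]]
hood [[ 456. -180.   70.]
 [ 398. -185.   70.]
 [ 451. -272.   70.]]
[ 159  271   62   52 1130]
((188.79998779296875, 296.10003662109375), (69.80000305175781, 18.0), 36.869895935058594)
[[155.5, 282.3999938964844], [166.3000030517578, 268.0], [222.10000610351562, 309.79998779296875], [211.3000030517578, 324.20001220703125]]
[[355. 290.  19.]
 [518. 325.  19.]] 11.946570221989159 166.21036119207633
mug [[594. 329.   0.]] shaker base [[369. 136.   0.]] tomato [[589. 108.   5.]] spoon [[582. 238.  10.]]
wrist sees centre/corners [[  227.  -589.     0.]
 [  302.  -267.     0.]
 [  116. -1063.     0.]]
```

Emit:
step_arm:
  motion:
    - {"claw":85,"delta_pos":[10,-14,0],"turn":0}
    - {"claw":85,"delta_pos":[20,-28,0],"turn":0}
    - {"claw":85,"delta_pos":[20,-28,0],"turn":0}
    - {"claw":85,"delta_pos":[20,-28,0],"turn":0}
    - {"claw":85,"delta_pos":[20,-28,0],"turn":0}
    - {"claw":85,"delta_pos":[20,-28,0],"turn":0}
    - {"claw":85,"delta_pos":[20,-28,0],"turn":0}
    - {"claw":85,"delta_pos":[20,-28,0],"turn":0}

```text
clock: 0.82
eef_pos: [311.0, -311.2, 239.1]
tcp_rot: [-3.141, -0.0, 0.435]
contact_force: [-0.4, 0.2, 0.8]
opening: 0.995
grasp_force: 0.0
```

Emit:
step_arm:
  motion:
    - {"claw":85,"delta_pos":[20,-28,0],"turn":0}
    - {"claw":85,"delta_pos":[20,-28,0],"turn":0}
    - {"claw":85,"delta_pos":[20,-28,0],"turn":0}
    - {"claw":85,"delta_pos":[20,-28,0],"turn":0}
    - {"claw":85,"delta_pos":[20,-28,0],"turn":0}
    - {"claw":85,"delta_pos":[20,-28,0],"turn":0}
    - {"claw":85,"delta_pos":[20,-28,0],"turn":0}
    - {"claw":85,"delta_pos":[20,-28,0],"turn":0}

```text
clock: 1.48
eef_pos: [361.5, -40.7, 239.4]
tcp_rot: [3.141, -0.0, 0.436]
contact_force: [0.5, -0.4, 0.7]
opening: 0.994
grasp_force: 0.0
```

Run:
```python
from h import *
import pickle
f=grab_frame("wrist");pickle.dump(f,open("f1.pkl","wb"));save(f,"w1")
print(proj(f,[[438,16,28],[427,-182,28],[433,-84,28]]).round(), sense()["eef_pos"])
```

```text
[[254.  77.]
 [433. 178.]
 [348. 129.]] [362.3511109  -35.96399665 239.44561719]
```

View pics/w1.png

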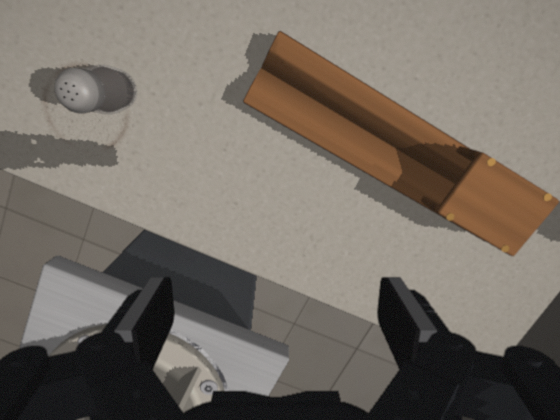

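The wrist view shows the cradle's front corners at (280,31) and (245,103), the hood's front top corners at (484,153) and (441,214), and its rear corners at (557,202) and (513,255).

Run:
```python
from h import *
import pickle
f=pickle.load(open("f1.pkl","rb"))
hsv=cv2.cvtColor(f["img"],cv2.COLOR_RGB2HSV)
o=cv2.inRange(hsv,(5,120,40),(22,255,255)); o[260:]=0
cs,_=cv2.findContours(o,0,2); cc=max(cs,key=cv2.contourArea); print(cv2.approxPolyDP(cc,3,True)[:,0].tolist())
F=plane(f,[[280,31],[245,102]],28);H=plane(f,[[484,153],[441,214]],70);E=plane(f,[[557,202],[513,255]],70)
for p in (F,H,E): print(p.round(1).tolist(),p.mean(0).round(1),np.linalg.norm(p[0]-p[1]).round(1))
a,b,c=F.mean(0),H.mean(0),E.mean(0)
for q in(b,c): d=q-a;print(np.arctan2(d[1],d[0]),np.hypot(d[0],d[1]))
```

```text
[[244, 99], [511, 254], [557, 202], [482, 153], [469, 153], [460, 143], [281, 32]]
[[481.9, 10.9, 28.0], [414.2, 14.9, 28.0]] [448.   12.9  28. ] 67.8
[[464.5, -188.9, 70.0], [402.6, -186.0, 70.0]] [ 433.5 -187.5   70. ] 62.0
[[455.9, -273.6, 70.0], [396.9, -269.5, 70.0]] [ 426.4 -271.5   70. ] 59.1
-1.6431448990819264 200.87472383554044
-1.6466794231022959 285.2387292164109
```

Emit:
step_arm:
  motion:
    - {"claw":85,"delta_pos":[20,-28,0],"turn":0}
    - {"claw":85,"delta_pos":[20,-28,0],"turn":0}
    - {"claw":85,"delta_pos":[20,-28,0],"turn":0}
    - {"claw":85,"delta_pos":[20,-28,0],"turn":0}
    - {"claw":85,"delta_pos":[20,-28,0],"turn":0}
    - {"claw":85,"delta_pos":[20,-28,0],"turn":0}
    - {"claw":85,"delta_pos":[20,-28,0],"turn":0}
    - {"claw":85,"delta_pos":[20,-28,0],"turn":0}

```text
clock: 2.2
eef_pos: [412.0, 230.1, 239.2]
tcp_rot: [3.142, 0.0, 0.436]
contact_force: [0.7, -0.6, -1.1]
opening: 0.992
grasp_force: 0.0
```

Emit:
step_arm:
  motion:
    - {"claw":85,"delta_pos":[20,-28,0],"turn":0}
    - {"claw":85,"delta_pos":[10,-14,0],"turn":0}
    - {"claw":85,"delta_pos":[0,0,0],"turn":-0.113}
    - {"claw":85,"delta_pos":[0,0,0],"turn":-0.113}
    - {"claw":85,"delta_pos":[0,0,0],"turn":0}
    - {"claw":85,"delta_pos":[0,0,0],"turn":0}

```text
clock: 2.7
eef_pos: [421.4, 279.0, 239.1]
tcp_rot: [-3.142, 0.0, 0.659]
contact_force: [-0.3, -0.4, -1.7]
opening: 0.999
grasp_force: 0.0
```

Run:
```python
from h import *
import pickle
f=grab_frame("wrist");pickle.dump(f,open("f2.pkl","wb"));save(f,"w2")
print(proj(f,[[437,308,19],[355,290,19],[518,325,19]]).round(), sense()["eef_pos"],sense()["tcp_rot"])
```

```text
[[262. 145.]
 [229. 218.]
 [300.  64.]] [421.52157736 278.81207343 239.14310501] [-3.14156895e+00  3.12471759e-04  6.57721842e-01]
```

View pics/w2.png

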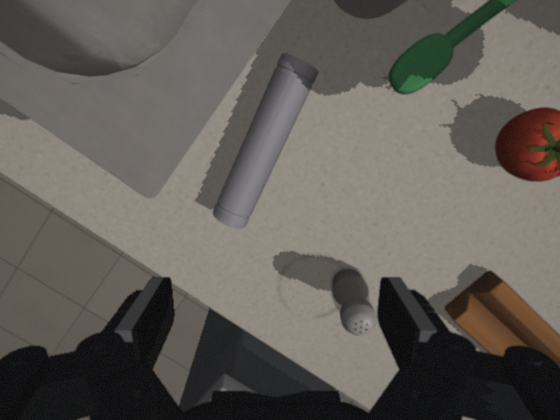

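The wrist view shows the pin from about (299,64) to (231,220), with the shaker at (355,310) and the spoon and tomato to the right. A turn about tool z lowers the yaw, so the sign is now known.

Run:
```python
from h import *
import pickle
f=pickle.load(open("f2.pkl","rb"))
e=np.array([[[283,56],[318,69]],[[214,216],[248,222]]],float)
# side edges at tangent height ~19, ends: mid end points
A=plane(f,[[300,60],[231,221]],25);print(A.round(1), np.linalg.norm(A[0]-A[1]))
A=plane(f,[[281,84],[313,92],[218,199],[250,206]],19).round(1);print(A.tolist())
a,b=A[:2].mean(0),A[2:].mean(0);print(a,b,np.arctan2(*(a-b)[1::-1]))
```

```text
[[519.9 327.3  25. ]
 [355.9 286.6  25. ]] 168.9099251514149
[[493.4, 328.3, 19.0], [506.3, 300.0, 19.0], [365.2, 310.6, 19.0], [379.4, 279.9, 19.0]]
[499.85 314.15  19.  ] [372.3  295.25  19.  ] 0.14710676891891783
```

Run:
```python
from h import *
import pickle
f=pickle.load(open("f2.pkl","rb"))
im=f["img"].astype(int)
print(im[140,265],im[140,220],im[140,330],im[120,235],im[150,180])
d=im[:,:,2]-im[:,:,0]   # bluish pin vs beige counter
m=(d>0).astype(np.uint8);m[:45]=0;m[240:]=0;m[:,:200]=0;m[:,330:]=0
m=cv2.morphologyEx(m,cv2.MORPH_OPEN,np.ones((5,5),np.uint8))
n,l,s,c=cv2.connectedComponentsWithStats(m);i=1+s[1:,4].argmax();print(s[i])
pts=np.argwhere(l==i)[:,::-1].astype(float)
W=plane(f,pts,25)[:,:2].astype(np.float32)
r=cv2.minAreaRect(W);print(r)
W2=plane(f,pts,19)[:,:2]; mu=W2.mean(0);u=np.linalg.svd(W2-mu,full_matrices=False)[2][0];print(mu,np.arctan2(u[1],u[0]))
t=(W2-mu)@u;print(np.percentile(t,[.5,99.5]))
```

```text
[125 122 126] [107 103  96] [145 139 129] [92 89 83] [113 108 104]
[234 176  19  38 411]
((386.13348388671875, 293.59814453125), (38.83789825439453, 18.436315536499023), 37.79927062988281)
[383.78976269 291.71671874] -2.5034295471944445
[-21.12927697  18.40984018]
```

Run:
```python
from h import *
import pickle
f=pickle.load(open("f2.pkl","rb"))
im=cv2.GaussianBlur(f["img"],(5,5),0).astype(int)
d=im[:,:,2]-im[:,:,0]
m=(d>-3).astype(np.uint8);m[:45]=0;m[240:]=0;m[:,:208]=0;m[:,325:]=0
m=cv2.morphologyEx(m,cv2.MORPH_CLOSE,np.ones((7,7),np.uint8));m=cv2.morphologyEx(m,cv2.MORPH_OPEN,np.ones((9,9),np.uint8))
n,l,s,c=cv2.connectedComponentsWithStats(m);i=1+s[1:,4].argmax();print(s[i])
pts=np.argwhere(l==i)[:,::-1].astype(float)
for z in(19,25):
    W=plane(f,pts,z)[:,:2].astype(np.float32);print(cv2.minAreaRect(W)); mu=W.mean(0);u=np.linalg.svd(W-mu,full_matrices=False)[2][0];print(mu,np.arctan2(*u[::-1]))
```

```text
[ 215   55  101  172 6556]
((434.39874267578125, 307.48046875), (176.90533447265625, 36.62900161743164), 12.415205955505371)
[441.12955 308.98026] -2.9216716
((435.22491455078125, 307.80902099609375), (173.91452026367188, 36.00975036621094), 12.41520881652832)
[441.84247 309.2833 ] -2.9216716
```

Emit:
step_arm:
  motion:
    - {"claw":85,"delta_pos":[29,-14,0],"turn":0.11}
    - {"claw":85,"delta_pos":[0,0,20],"turn":0.11}
    - {"claw":85,"delta_pos":[0,0,40],"turn":0.11}
    - {"claw":85,"delta_pos":[0,0,40],"turn":0.11}
    - {"claw":85,"delta_pos":[0,0,0],"turn":0}
    - {"claw":85,"delta_pos":[0,0,0],"turn":0}

```text
clock: 3.25
eef_pos: [434.8, 306.8, 138.2]
tcp_rot: [3.14, 0.004, 0.223]
contact_force: [0.3, 0.8, 1.0]
opening: 0.996
grasp_force: 0.0
```

Run:
```python
from h import *
import pickle
f=grab_frame("wrist");pickle.dump(f,open("f3.pkl","wb"))
im=cv2.GaussianBlur(f["img"],(5,5),0).astype(int)
d=im[:,:,2]-im[:,:,0]
p=proj(f,[[436,307.5,19]])[0];print(p,sense()["eef_pos"],sense()["tcp_rot"])
R,t=np.array(f["R"]),f["t"]
# pin edges at cross-sections +-30 mm along axis
u=np.array([np.cos(.22),np.sin(.22),0]);v=np.array([-u[1],u[0],0])
for s in(-50,-20,0,30,60):
    X=[np.array([436,307.5,19])+s*u+k*v for k in np.arange(-40,41,2)]
    q=proj(f,X).round().astype(int); print(s,[int(d[y,x]) if 0<=y<420 and 0<=x<560 else None for x,y in q])
```

```text
[274.03559274 202.19359398] [436.16332055 307.80316781 140.15736021] [3.14140496e+00 4.86947985e-04 2.23615203e-01]
-50 [-15, -15, -16, -16, -16, -15, -16, -16, -15, -16, -12, -2, 1, 1, 1, 2, 2, 1, 1, 2, 2, 1, 2, 1, 0, 1, 1, 1, 1, 0, -8, -9, -10, -9, -9, -9, -10, -9, -10, -11, -15]
-20 [-16, -15, -15, -15, -15, -15, -16, -15, -15, -15, -13, -3, 1, 2, 2, 1, 1, 1, 1, 1, 1, 1, 1, 1, 1, 1, 1, 1, 0, -2, -8, -9, -9, -9, -9, -9, -10, -8, -9, -11, -15]
0 [-15, -16, -16, -16, -16, -15, -15, -16, -16, -16, -13, 0, 1, 1, 1, 2, 1, 1, 1, 1, 2, 1, 1, 2, 1, 1, 1, 1, 1, 0, -8, -10, -9, -10, -9, -10, -9, -9, -10, -11, -15]
30 [-16, -16, -15, -16, -16, -16, -15, -15, -15, -15, -13, -1, 2, 1, 2, 2, 1, 1, 1, 2, 2, 2, 1, 1, 1, 2, 1, 1, 1, -1, -9, -9, -9, -10, -9, -10, -9, -9, -10, -13, -14]
60 [-16, -16, -15, -15, -16, -15, -16, -16, -16, -15, -13, 0, 2, 2, 2, 2, 1, 2, 1, 1, 2, 1, 2, 1, 1, 1, 1, 0, 0, -1, -9, -10, -9, -9, -9, -9, -9, -10, -10, -12, -15]
```

Emit:
step_arm:
  motion:
    - {"claw":85,"delta_pos":[0,0,30],"turn":0}
    - {"claw":85,"delta_pos":[0,0,40],"turn":0}
    - {"claw":85,"delta_pos":[0,0,30],"turn":0}
    - {"claw":85,"delta_pos":[0,0,15],"turn":0}
    - {"claw":85,"delta_pos":[0,0,6],"turn":0}
    - {"claw":85,"delta_pos":[0,0,0],"turn":0}
    - {"claw":85,"delta_pos":[0,0,0],"turn":0}

```text
clock: 3.88
eef_pos: [437.4, 308.9, 20.4]
tcp_rot: [-3.14, -0.003, 0.223]
contact_force: [0.1, -0.1, 0.3]
opening: 0.995
grasp_force: 0.0
```

Emit:
step_arm:
  force: 60
  motion:
    - {"claw":45,"delta_pos":[0,0,0],"turn":0}
    - {"claw":45,"delta_pos":[0,0,0],"turn":0}
    - {"claw":40,"delta_pos":[0,0,0],"turn":0}
    - {"claw":30,"delta_pos":[0,0,0],"turn":0}
    - {"claw":30,"delta_pos":[0,0,0],"turn":0}
    - {"claw":30,"delta_pos":[0,0,0],"turn":0}
    - {"claw":30,"delta_pos":[0,0,0],"turn":0}
    - {"claw":30,"delta_pos":[0,0,0],"turn":0}

```text
clock: 4.55
eef_pos: [436.3, 308.2, 19.4]
tcp_rot: [-3.141, -0.001, 0.222]
contact_force: [-1.8, -1.4, 10.8]
opening: 0.425
grasp_force: 58.8
```

Emit:
step_arm:
  motion:
    - {"claw":46,"delta_pos":[0,0,0],"turn":0}
    - {"claw":46,"delta_pos":[0,0,0],"turn":0}
    - {"claw":46,"delta_pos":[0,0,3],"turn":0}
    - {"claw":46,"delta_pos":[0,0,0],"turn":0}
    - {"claw":46,"delta_pos":[0,0,0],"turn":0}

```text
clock: 4.97
eef_pos: [435.6, 307.8, 14.9]
tcp_rot: [3.141, 0.001, 0.222]
contact_force: [-0.4, 0.9, 0.2]
opening: 0.536
grasp_force: 0.0
```

Emit:
step_arm:
  force: 60
  motion:
    - {"claw":40,"delta_pos":[0,0,0],"turn":0}
    - {"claw":36,"delta_pos":[0,0,0],"turn":0}
    - {"claw":30,"delta_pos":[0,0,0],"turn":0}
    - {"claw":30,"delta_pos":[0,0,0],"turn":0}
    - {"claw":30,"delta_pos":[0,0,0],"turn":0}
    - {"claw":30,"delta_pos":[0,0,0],"turn":0}

```text
clock: 5.47
eef_pos: [435.8, 307.9, 15.5]
tcp_rot: [-3.142, 0.0, 0.222]
contact_force: [-2.5, -1.9, 5.2]
opening: 0.424
grasp_force: 59.5
```

Emit:
step_arm:
  motion:
    - {"claw":30,"delta_pos":[0,0,-3],"turn":0}
    - {"claw":30,"delta_pos":[0,0,-6],"turn":0}
    - {"claw":30,"delta_pos":[0,0,-10],"turn":0}
    - {"claw":30,"delta_pos":[0,0,-10],"turn":0}
    - {"claw":30,"delta_pos":[0,0,0],"turn":0}
    - {"claw":30,"delta_pos":[0,0,0],"turn":0}

```text
clock: 5.97
eef_pos: [436.5, 308.4, 45.3]
tcp_rot: [-3.141, -0.002, 0.222]
contact_force: [-0.0, -0.6, -4.5]
opening: 0.42
grasp_force: 60.6
```

Emit:
step_arm:
  motion:
    - {"claw":30,"delta_pos":[0,0,-15],"turn":0}
    - {"claw":30,"delta_pos":[0,0,-25],"turn":0}
    - {"claw":30,"delta_pos":[0,0,-30],"turn":0}
    - {"claw":30,"delta_pos":[0,0,-30],"turn":0}
    - {"claw":30,"delta_pos":[0,0,-15],"turn":0}
    - {"claw":30,"delta_pos":[0,0,0],"turn":0}

```text
clock: 6.47
eef_pos: [437.6, 309.1, 162.6]
tcp_rot: [-3.139, -0.006, 0.222]
contact_force: [0.7, 0.8, -4.4]
opening: 0.423
grasp_force: 61.3
```

Emit:
step_arm:
  motion:
    - {"claw":30,"delta_pos":[0,0,0],"turn":-0.06}
    - {"claw":30,"delta_pos":[0,0,0],"turn":-0.11}
    - {"claw":30,"delta_pos":[0,0,0],"turn":-0.12}
    - {"claw":30,"delta_pos":[0,0,0],"turn":-0.12}
    - {"claw":30,"delta_pos":[0,0,0],"turn":-0.12}
    - {"claw":30,"delta_pos":[0,0,0],"turn":-0.12}
    - {"claw":30,"delta_pos":[0,0,0],"turn":-0.12}
    - {"claw":30,"delta_pos":[0,0,0],"turn":-0.12}

```text
clock: 7.13
eef_pos: [435.0, 307.3, 157.4]
tcp_rot: [-3.14, 0.002, 1.118]
contact_force: [-0.7, -0.5, -4.4]
opening: 0.425
grasp_force: 61.4
```

Emit:
step_arm:
  motion:
    - {"claw":30,"delta_pos":[0,0,0],"turn":-0.12}
    - {"claw":30,"delta_pos":[0,0,0],"turn":-0.12}
    - {"claw":30,"delta_pos":[0,0,0],"turn":-0.1}
    - {"claw":30,"delta_pos":[0,0,0],"turn":-0.05}
    - {"claw":30,"delta_pos":[-15,0,0],"turn":0}
    - {"claw":30,"delta_pos":[-25,0,0],"turn":0}
    - {"claw":30,"delta_pos":[-35,0,0],"turn":0}
    - {"claw":30,"delta_pos":[-35,0,0],"turn":0}

```text
clock: 7.8
eef_pos: [427.0, 196.6, 157.8]
tcp_rot: [-3.14, 0.001, 1.502]
contact_force: [1.3, -0.6, -4.8]
opening: 0.422
grasp_force: 61.3
```

Emit:
step_arm:
  motion:
    - {"claw":30,"delta_pos":[-35,0,0],"turn":0}
    - {"claw":30,"delta_pos":[-35,0,0],"turn":0}
    - {"claw":30,"delta_pos":[-35,0,0],"turn":0}
    - {"claw":30,"delta_pos":[-25,0,0],"turn":0}
    - {"claw":30,"delta_pos":[-15,0,0],"turn":0}
    - {"claw":30,"delta_pos":[0,0,0],"turn":0}
    - {"claw":30,"delta_pos":[0,0,0],"turn":0}
    - {"claw":30,"delta_pos":[0,0,0],"turn":0}

```text
clock: 8.47
eef_pos: [417.9, 53.6, 158.7]
tcp_rot: [-3.141, -0.0, 1.501]
contact_force: [1.1, -0.1, -4.8]
opening: 0.419
grasp_force: 61.3
```

Run:
```python
from h import *
import pickle
f=grab_frame("wrist");pickle.dump(f,open("f4.pkl","wb"));save(f,"w4")
s=grab_frame("scene");pickle.dump(s,open("s4.pkl","wb"));save(s,"s4")
print(sense()["eef_pos"],sense()["tcp_rot"],sense()["contact_force"])
```

```text
[418.15129878  54.10227362 158.92142837] [-3.14112902e+00 -6.12881721e-05  1.50229930e+00] [ 0.72185103 -0.06195019 -4.88899381]
```

View pics/w4.png

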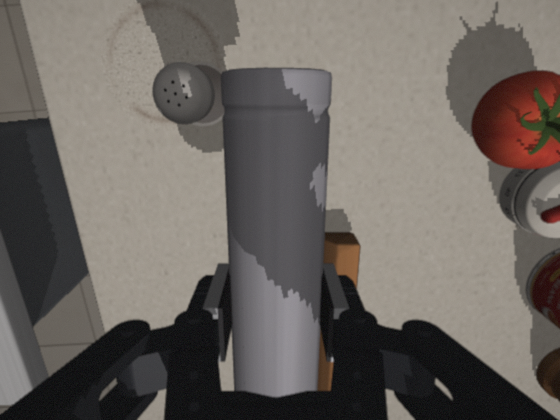

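The wrist view shows the pin held straight along tool x, with edges at columns 222–330. It hides the cradle except for its front +x corner at about (358,234).

Run:
```python
from h import *
import pickle
f=pickle.load(open("f4.pkl","rb"))
hsv=cv2.cvtColor(f["img"],cv2.COLOR_RGB2HSV)
o=cv2.inRange(hsv,(5,120,40),(22,255,255)); o[:,:325]=0;o[:,380:]=0;o[320:]=0
ys,xs=np.nonzero(o);print(xs.min(),xs.max(),ys.min());
for y in (240,260,280,300): print(y,np.nonzero(o[y])[0][[0,-1]] if o[y].any() else None, plane(f,[[np.nonzero(o[y])[0][-1]+.5,y]],28).round(1) if o[y].any() else None)
print(plane(f,[[358,234]],28).round(1),plane(f,[[330,234]],28).round(1))
# pin end centre line at held height (axis ~ TCP+4)
z=163
print("pin axis pts",plane(f,[[276,110],[278,230]],z).round(1))
```

```text
325 359 233
240 [326 355] [[478.8  16.6  28. ]]
260 [325 357] [[480.4  -1.3  28. ]]
280 [352 356] [[479.6 -19.7  28. ]]
300 None None
[[480.8  21.6  28. ]] [[458.5  23.1  28. ]]
pin axis pts [[422.2 126.8 163. ]
 [419.9  81.6 163. ]]
```

View pics/s4.png

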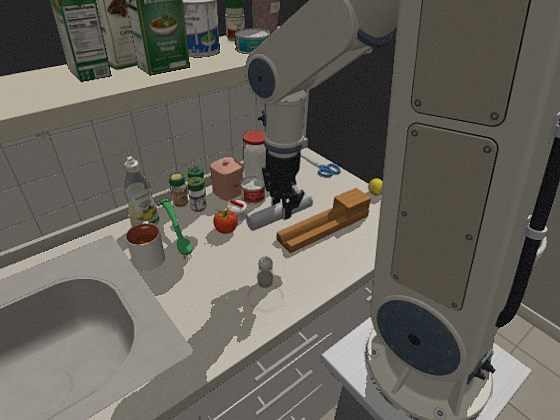

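The scene view shows the cradle fully in sight, with the pin and gripper above and behind it. I'll shift sideways so the wrist camera sees the cradle next to the pin.

Emit:
step_arm:
  motion:
    - {"claw":30,"delta_pos":[-15,-10,0],"turn":0}
    - {"claw":30,"delta_pos":[-25,-20,0],"turn":0}
    - {"claw":30,"delta_pos":[-25,-20,0],"turn":0}
    - {"claw":30,"delta_pos":[-20,-15,-10],"turn":0}
    - {"claw":30,"delta_pos":[-5,-5,-10],"turn":0}
    - {"claw":30,"delta_pos":[0,0,0],"turn":0}
    - {"claw":30,"delta_pos":[0,0,0],"turn":0}
    - {"claw":30,"delta_pos":[0,0,0],"turn":0}

```text
clock: 9.23
eef_pos: [343.0, -30.8, 179.2]
tcp_rot: [3.141, -0.0, 1.502]
contact_force: [0.1, 0.3, -4.4]
opening: 0.426
grasp_force: 61.4
```

Run:
```python
from h import *
import pickle
f=grab_frame("wrist");pickle.dump(f,open("f5.pkl","wb"));save(f,"w5")
print(sense()["eef_pos"],sense()["tcp_rot"],sense()["contact_force"])
```

```text
[342.80121396 -30.78361218 178.97715871] [ 3.14153209e+00 -1.62687247e-04  1.50286506e+00] [ 0.44695817 -0.25517232 -3.59499756]
```

View pics/w5.png

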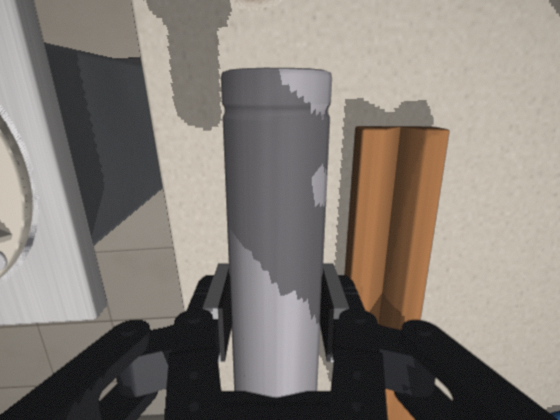

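The wrist view shows the cradle's front edge from (358,128) to (448,129) and the groove bottom at about (400,128), clear of the pin.

Run:
```python
from h import *
import pickle
f=pickle.load(open("f5.pkl","rb"))
hsv=cv2.cvtColor(f["img"],cv2.COLOR_RGB2HSV)
o=cv2.inRange(hsv,(5,120,40),(22,255,255)); o[:,:335]=0;o[:110]=0
L=[];R=[];V=[]
g=cv2.GaussianBlur(cv2.cvtColor(f["img"],cv2.COLOR_RGB2GRAY),(1,5),0).astype(float)
for y in range(140,300,5):
    x=np.nonzero(o[y])[0]
    if y<255: L.append([x[0],y])
    if y<270: R.append([x[-1]+1,y])
    s=g[y,370:412]; k=np.abs(s[4:]-s[:-4]).argmax(); V.append([372+k+.5,y])
print(L[::6],R[::6],V[::6])
def line(px,z):
    P=plane(f,px,z)[:,:2]; b,a=np.polyfit(P[:,1],P[:,0],1); r=P[:,0]-a-b*P[:,1]; return a,b,np.abs(r).max()
l,r,v=line(L,28),line(R,28),line(V,12)
print("x = a + b*y:",l,r,v)
print("centre at y=-85", (l[0]+r[0])/2-85*(l[1]+r[1])/2, v[0]-85*v[1], "yaw",np.pi/2-np.arctan((l[1]+r[1])/2), np.pi/2-np.arctan(v[1]))
ys=np.nonzero(o[:,375])[0][0],np.nonzero(o[:,430])[0][0];print(ys,plane(f,[[375,ys[0]],[430,ys[1]]],28).round(1))
# held pin: end of pin & axis at z=tcp+4
print(plane(f,[[277,69]],183+16).round(1),plane(f,[[276.5,110],[278,230]],183).round(1))
```

```text
[[np.int64(355), 140], [np.int64(353), 170], [np.int64(352), 200], [np.int64(349), 230]] [[np.int64(447), 140], [np.int64(443), 170], [np.int64(438), 200], [np.int64(434), 230], [np.int64(429), 260]] [[np.float64(398.5), 140], [np.float64(395.5), 170], [np.float64(391.5), 200], [np.float64(388.5), 230], [np.float64(385.5), 260], [np.float64(381.5), 290]]
x = a + b*y: (np.float64(407.89059061061323), np.float64(0.06554375859918118), np.float64(2.189642053331399)) (np.float64(480.69783225275415), np.float64(0.07240619889187988), np.float64(0.42676921246023536)) (np.float64(447.4714796615548), np.float64(0.07303895519829724), np.float64(0.7718373230597528))
centre at y=-85 438.43133823831363 441.2631684696995 yaw 1.5019304207840019 1.4978868374887835
(np.int64(127), np.int64(128)) [[423.7  18.1  28. ]
 [466.8  14.5  28. ]]
[[348.3  54.9 199. ]] [[347.4  42.4 183. ]
 [345.   -3.  183. ]]
```

Emit:
step_arm:
  motion:
    - {"claw":30,"delta_pos":[-6,15,0],"turn":0.004}
    - {"claw":30,"delta_pos":[-10,25,0],"turn":0}
    - {"claw":30,"delta_pos":[-10,26,0],"turn":0}
    - {"claw":30,"delta_pos":[-10,25,10],"turn":0}
    - {"claw":30,"delta_pos":[-5,10,20],"turn":0}
    - {"claw":30,"delta_pos":[0,0,30],"turn":0}
    - {"claw":30,"delta_pos":[0,0,20],"turn":0}
    - {"claw":30,"delta_pos":[0,0,10],"turn":0}

```text
clock: 9.95
eef_pos: [438.8, -78.7, 86.1]
tcp_rot: [-3.137, -0.001, 1.499]
contact_force: [-0.4, -0.1, -4.1]
opening: 0.428
grasp_force: 61.2
```

Emit:
step_arm:
  motion:
    - {"claw":30,"delta_pos":[0,0,15],"turn":0}
    - {"claw":30,"delta_pos":[0,0,15],"turn":0}
    - {"claw":30,"delta_pos":[0,0,8],"turn":0}
    - {"claw":30,"delta_pos":[0,0,3],"turn":0}
    - {"claw":30,"delta_pos":[0,0,0],"turn":0}
    - {"claw":30,"delta_pos":[0,0,0],"turn":0}
    - {"claw":30,"delta_pos":[0,0,0],"turn":0}

```text
clock: 10.53
eef_pos: [440.7, -79.7, 49.0]
tcp_rot: [3.14, 0.0, 1.498]
contact_force: [-0.4, 0.2, -4.6]
opening: 0.425
grasp_force: 61.3
```

Emit:
step_arm:
  motion:
    - {"claw":30,"delta_pos":[0,0,4],"turn":0}
    - {"claw":30,"delta_pos":[0,0,3],"turn":0}
    - {"claw":30,"delta_pos":[0,0,2],"turn":0}
    - {"claw":30,"delta_pos":[0,0,1],"turn":0}
    - {"claw":30,"delta_pos":[0,0,0],"turn":0}
    - {"claw":30,"delta_pos":[0,0,0],"turn":0}

```text
clock: 11.03
eef_pos: [440.0, -79.6, 38.2]
tcp_rot: [-3.141, -0.0, 1.498]
contact_force: [-0.4, -0.7, -4.0]
opening: 0.424
grasp_force: 61.4
```

Run:
```python
from h import *
import pickle
f=grab_frame("wrist");pickle.dump(f,open("f6.pkl","wb"));save(f,"w6")
print(sense()["eef_pos"],sense()["tcp_rot"],sense()["contact_force"])
```

```text
[440.0302284  -79.64632354  38.26616463] [-3.14149948e+00 -4.17583599e-08  1.49777126e+00] [ 0.59273707 -0.54112999 -3.74968677]
```

View pics/w6.png

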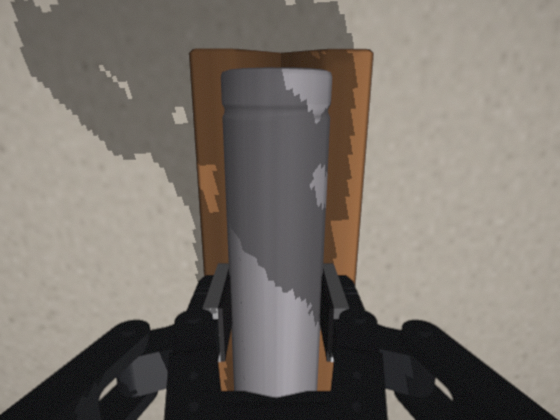

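The wrist view shows the pin (columns 222–331) over the groove of the block (columns 191–373 at the front edge). It is centred to within about 1–2 mm, so I'll nudge it 1 mm and lower it gently.

Emit:
step_arm:
  motion:
    - {"claw":30,"delta_pos":[0,1.2,0.5],"turn":0}
    - {"claw":30,"delta_pos":[0,0,0.8],"turn":0}
    - {"claw":30,"delta_pos":[0,0,0.7],"turn":0}
    - {"claw":30,"delta_pos":[0,0,0],"turn":0}
    - {"claw":30,"delta_pos":[0,0,0],"turn":0}

```text
clock: 11.5
eef_pos: [441.2, -79.7, 36.2]
tcp_rot: [-3.141, -0.0, 1.498]
contact_force: [-0.2, 0.2, -4.3]
opening: 0.421
grasp_force: 61.4
```

Emit:
step_arm:
  motion:
    - {"claw":30,"delta_pos":[0,0,0.5],"turn":0}
    - {"claw":30,"delta_pos":[0,0,0.5],"turn":0}
    - {"claw":30,"delta_pos":[0,0,0],"turn":0}
    - {"claw":30,"delta_pos":[0,0,0],"turn":0}

```text
clock: 11.83
eef_pos: [441.8, -79.8, 35.5]
tcp_rot: [3.14, 0.0, 1.498]
contact_force: [1.8, 0.3, -2.8]
opening: 0.424
grasp_force: 61.7
```

Emit:
step_arm:
  motion:
    - {"claw":30,"delta_pos":[0,0,0.5],"turn":0}
    - {"claw":30,"delta_pos":[0,0,0],"turn":0}
    - {"claw":30,"delta_pos":[0,0,0],"turn":0}

```text
clock: 12.08
eef_pos: [441.9, -79.8, 35.3]
tcp_rot: [3.14, 0.0, 1.498]
contact_force: [0.8, -0.0, 5.7]
opening: 0.424
grasp_force: 62.7
```

Emit:
step_arm:
  force: 20
  motion:
    - {"claw":35,"delta_pos":[0,0,0],"turn":0}
    - {"claw":38,"delta_pos":[0,0,0],"turn":0}
    - {"claw":42,"delta_pos":[0,0,0],"turn":0}
    - {"claw":48,"delta_pos":[0,0,0],"turn":0}
    - {"claw":56,"delta_pos":[0,0,0],"turn":0}
    - {"claw":56,"delta_pos":[0,0,0],"turn":0}

```text
clock: 12.58
eef_pos: [441.0, -79.7, 34.7]
tcp_rot: [-3.141, -0.0, 1.498]
contact_force: [0.4, 0.6, -0.5]
opening: 0.659
grasp_force: 0.0
```

Run:
```python
from h import *
import pickle
f=grab_frame("wrist");pickle.dump(f,open("f7.pkl","wb"));save(f,"w7")
g0=pickle.load(open("f6.pkl","rb"))["img"].astype(int)
for n,im in(("before",g0),("now",f["img"].astype(int))):
    for y in(90,150,200): 
        d=im[y,:,2]-im[y,:,0]; x=np.nonzero(d[200:350]>-6)[0]+200; print(n,y,x.min(),x.max())
print(sense()["eef_pos"],sense()["contact_force"],sense()["opening"])
```

```text
before 90 222 330
before 150 225 327
before 200 227 325
now 90 224 333
now 150 227 330
now 200 229 327
[441.04695602 -79.69532747  34.71244548] [0.1679443  0.04977002 0.35835535] 0.6528856287674428
```

Emit:
step_arm:
  motion:
    - {"claw":56,"delta_pos":[0,0,-5],"turn":0}
    - {"claw":56,"delta_pos":[0,0,-15],"turn":0}
    - {"claw":56,"delta_pos":[0,0,-25],"turn":0}
    - {"claw":56,"delta_pos":[0,0,-20],"turn":0}
    - {"claw":20,"delta_pos":[15,1,0],"turn":0}
    - {"claw":0,"delta_pos":[30,0,0],"turn":0}
    - {"claw":0,"delta_pos":[35,0,0],"turn":0}
    - {"claw":0,"delta_pos":[30,0,0],"turn":0}

```text
clock: 13.3
eef_pos: [450.3, 31.2, 100.4]
tcp_rot: [3.141, -0.0, 1.496]
contact_force: [0.4, 0.4, -0.9]
opening: 0.09
grasp_force: 0.0
```

Emit:
step_arm:
  motion:
    - {"claw":0,"delta_pos":[12,0,0],"turn":0}
    - {"claw":0,"delta_pos":[0,0,10],"turn":0}
    - {"claw":0,"delta_pos":[0,0,20],"turn":0}
    - {"claw":0,"delta_pos":[0,0,18],"turn":0}
    - {"claw":0,"delta_pos":[0,0,8],"turn":0}
    - {"claw":0,"delta_pos":[0,0,2],"turn":0}
    - {"claw":0,"delta_pos":[0,0,0],"turn":0}
    - {"claw":0,"delta_pos":[0,0,0],"turn":0}

```text
clock: 13.97
eef_pos: [451.4, 41.6, 42.2]
tcp_rot: [3.141, -0.0, 1.497]
contact_force: [-0.3, 0.2, 0.3]
opening: -0.002
grasp_force: 0.0
```

Run:
```python
from h import *
import pickle
f=grab_frame("scene");pickle.dump(f,open("s8.pkl","wb"))
cv2.imwrite("pics/s8.png",cv2.resize(f["img"][140:300,210:400],None,fx=3,fy=3,interpolation=cv2.INTER_CUBIC)[:,:,::-1])
print(sense()["eef_pos"],sense()["contact_force"],sense()["opening"])
```

```text
[451.64424213  41.63442985  42.40438463] [ 0.28500338 -0.53778187 -0.38110455] 0.0024361367832463525
```

View pics/s8.png

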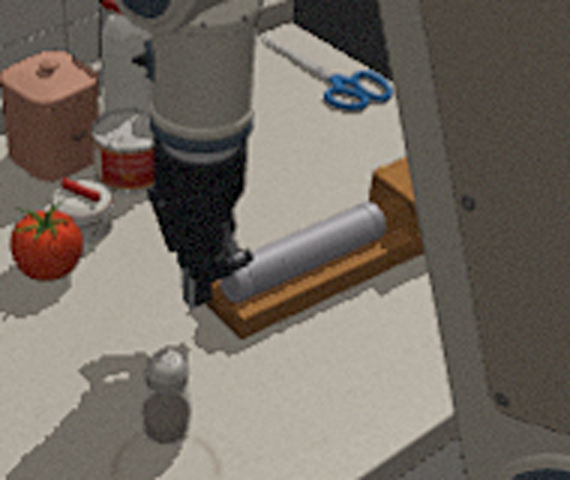

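The crop shows the pin seated in the groove in front of the hood, from crop (230,290) to (375,215). The closed fingers stand in front of its near end.

Emit:
step_arm:
  motion:
    - {"claw":0,"delta_pos":[-5,0,0.5],"turn":0}
    - {"claw":0,"delta_pos":[-6,0,0.5],"turn":0}
    - {"claw":0,"delta_pos":[-4,0,0],"turn":0}
    - {"claw":0,"delta_pos":[-3,0,0],"turn":0}
    - {"claw":0,"delta_pos":[-2,0,0],"turn":0}
    - {"claw":0,"delta_pos":[-1,0,0],"turn":0}
    - {"claw":0,"delta_pos":[0,0,0],"turn":0}

```text
clock: 14.6
eef_pos: [449.6, 20.7, 40.8]
tcp_rot: [3.142, -0.0, 1.497]
contact_force: [-0.6, -0.3, -0.9]
opening: -0.002
grasp_force: 0.0
```

Emit:
step_arm:
  motion:
    - {"claw":0,"delta_pos":[-1,0,0],"turn":0}
    - {"claw":0,"delta_pos":[-1,0,0],"turn":0}
    - {"claw":0,"delta_pos":[-1,0,0],"turn":0}
    - {"claw":0,"delta_pos":[-1,0,0],"turn":0}

```text
clock: 14.93
eef_pos: [449.3, 17.2, 40.8]
tcp_rot: [-3.142, -0.0, 1.498]
contact_force: [0.7, 3.9, -0.8]
opening: -0.007
grasp_force: 1.8
```

Emit:
step_arm:
  motion:
    - {"claw":0,"delta_pos":[-1,0,0],"turn":0}
    - {"claw":0,"delta_pos":[-1,0,0],"turn":0}
    - {"claw":0,"delta_pos":[-1,0,0],"turn":0}
    - {"claw":0,"delta_pos":[-1,0,0],"turn":0}

```text
clock: 15.27
eef_pos: [449.0, 13.0, 40.8]
tcp_rot: [3.142, -0.0, 1.498]
contact_force: [-0.3, 3.8, -0.2]
opening: 0.003
grasp_force: 1.7
```

Emit:
step_arm:
  motion:
    - {"claw":0,"delta_pos":[-1,0,0],"turn":0}
    - {"claw":0,"delta_pos":[-1,0,0],"turn":0}
    - {"claw":0,"delta_pos":[-1,0,0],"turn":0}
    - {"claw":0,"delta_pos":[-1,0,0],"turn":0}

```text
clock: 15.6
eef_pos: [448.7, 8.9, 40.8]
tcp_rot: [-3.142, 0.0, 1.498]
contact_force: [0.3, 3.7, -0.1]
opening: -0.001
grasp_force: 1.7
```

Emit:
step_arm:
  motion:
    - {"claw":0,"delta_pos":[-1.5,0,0],"turn":0}
    - {"claw":0,"delta_pos":[-1.5,0,0],"turn":0}
    - {"claw":0,"delta_pos":[-1.5,0,0],"turn":0}
    - {"claw":0,"delta_pos":[-1.5,0,0],"turn":0}
    - {"claw":0,"delta_pos":[-1.5,0,0],"turn":0}
    - {"claw":0,"delta_pos":[-1.5,0,0],"turn":0}
    - {"claw":0,"delta_pos":[-1.5,0,0],"turn":0}
    - {"claw":0,"delta_pos":[-1.5,0,0],"turn":0}

```text
clock: 16.27
eef_pos: [447.8, -3.1, 40.8]
tcp_rot: [-3.142, -0.0, 1.498]
contact_force: [-0.5, 3.7, 0.1]
opening: 0.004
grasp_force: 1.6
```

Emit:
step_arm:
  motion:
    - {"claw":0,"delta_pos":[-1.5,0,0],"turn":0}
    - {"claw":0,"delta_pos":[-1.5,0,0],"turn":0}
    - {"claw":0,"delta_pos":[-1.5,0,0],"turn":0}
    - {"claw":0,"delta_pos":[-1.5,0,0],"turn":0}
    - {"claw":0,"delta_pos":[-1.5,0,0],"turn":0}
    - {"claw":0,"delta_pos":[-1.5,0,0],"turn":0}
    - {"claw":0,"delta_pos":[-1.5,0,0],"turn":0}
    - {"claw":0,"delta_pos":[-1,0,0],"turn":0}

```text
clock: 16.93
eef_pos: [447.0, -14.6, 40.8]
tcp_rot: [-3.142, -0.0, 1.498]
contact_force: [-0.6, 3.8, -0.3]
opening: 0.004
grasp_force: 1.7
```

Emit:
step_arm:
  motion:
    - {"claw":0,"delta_pos":[-0.7,0,0],"turn":0}
    - {"claw":0,"delta_pos":[-0.7,0,0],"turn":0}
    - {"claw":0,"delta_pos":[-0.7,0,0],"turn":0}
    - {"claw":0,"delta_pos":[-0.7,0,0],"turn":0}
    - {"claw":0,"delta_pos":[-0.7,0,0],"turn":0}
    - {"claw":0,"delta_pos":[-0.5,0,0],"turn":0}

```text
clock: 17.43
eef_pos: [446.7, -18.5, 40.8]
tcp_rot: [-3.142, -0.0, 1.498]
contact_force: [-0.7, 3.6, -0.3]
opening: -0.001
grasp_force: 1.7
```

Emit:
step_arm:
  motion:
    - {"claw":0,"delta_pos":[-0.7,0,0],"turn":0}
    - {"claw":0,"delta_pos":[-0.7,0,0],"turn":0}
    - {"claw":0,"delta_pos":[-0.7,0,0],"turn":0}
    - {"claw":0,"delta_pos":[-0.7,0,0],"turn":0}
    - {"claw":0,"delta_pos":[-0.7,0,0],"turn":0}
    - {"claw":0,"delta_pos":[-0.5,0,0],"turn":0}

```text
clock: 17.93
eef_pos: [446.3, -22.5, 40.8]
tcp_rot: [-3.142, -0.0, 1.498]
contact_force: [-0.1, 2.7, -0.9]
opening: -0.002
grasp_force: 1.7
```

Emit:
step_arm:
  motion:
    - {"claw":0,"delta_pos":[-0.7,0,0],"turn":0}
    - {"claw":0,"delta_pos":[-0.7,0,0],"turn":0}
    - {"claw":0,"delta_pos":[-0.7,0,0],"turn":0}
    - {"claw":0,"delta_pos":[-0.7,0,0],"turn":0}
    - {"claw":0,"delta_pos":[-0.7,0,0],"turn":0}

```text
clock: 18.35
eef_pos: [446.1, -26.0, 40.8]
tcp_rot: [-3.141, -0.0, 1.498]
contact_force: [-0.5, 4.2, 0.2]
opening: 0.001
grasp_force: 1.8
```

Emit:
step_arm:
  motion:
    - {"claw":0,"delta_pos":[-0.7,0,0],"turn":0}
    - {"claw":0,"delta_pos":[-0.7,0,0],"turn":0}
    - {"claw":0,"delta_pos":[-0.7,0,0],"turn":0}
    - {"claw":0,"delta_pos":[-0.7,0,0],"turn":0}

```text
clock: 18.68
eef_pos: [445.9, -28.8, 40.8]
tcp_rot: [-3.142, -0.0, 1.498]
contact_force: [-0.9, 3.2, 0.8]
opening: -0.002
grasp_force: 1.8
```

Emit:
step_arm:
  motion:
    - {"claw":0,"delta_pos":[-0.7,0,0],"turn":0}
    - {"claw":0,"delta_pos":[-0.7,0,0],"turn":0}
    - {"claw":0,"delta_pos":[-0.7,0,0],"turn":0}
    - {"claw":0,"delta_pos":[-0.7,0,0],"turn":0}
    - {"claw":0,"delta_pos":[-0.7,0,0],"turn":0}

```text
clock: 19.1
eef_pos: [445.7, -32.3, 40.8]
tcp_rot: [-3.141, 0.0, 1.498]
contact_force: [-0.4, 3.1, 0.3]
opening: -0.001
grasp_force: 1.8
```

Emit:
step_arm:
  motion:
    - {"claw":0,"delta_pos":[-0.7,0,0],"turn":0}
    - {"claw":0,"delta_pos":[-0.7,0,0],"turn":0}
    - {"claw":0,"delta_pos":[-0.7,0,0],"turn":0}
    - {"claw":0,"delta_pos":[-0.7,0,0],"turn":0}
    - {"claw":0,"delta_pos":[-0.7,0,0],"turn":0}

```text
clock: 19.52
eef_pos: [445.4, -35.6, 40.8]
tcp_rot: [-3.141, -0.0, 1.498]
contact_force: [-0.8, 7.1, -0.2]
opening: -0.003
grasp_force: 3.2
```

Emit:
step_arm:
  motion:
    - {"claw":0,"delta_pos":[0,0,0],"turn":0}
    - {"claw":0,"delta_pos":[0,0,0],"turn":0}
    - {"claw":0,"delta_pos":[0,0,0],"turn":0}

```text
clock: 19.77
eef_pos: [445.4, -35.7, 40.8]
tcp_rot: [-3.142, -0.0, 1.498]
contact_force: [-0.9, 4.8, 0.1]
opening: -0.003
grasp_force: 2.4
```

Emit:
step_arm:
  motion:
    - {"claw":0,"delta_pos":[-0.4,0,0],"turn":0}
    - {"claw":0,"delta_pos":[-0.4,0,0],"turn":0}

```text
clock: 19.93
eef_pos: [445.4, -36.3, 40.8]
tcp_rot: [-3.142, -0.0, 1.498]
contact_force: [-0.8, 7.9, -0.4]
opening: -0.002
grasp_force: 3.6
```

Emit:
step_arm:
  motion:
    - {"claw":0,"delta_pos":[0.3,0,0],"turn":0}
    - {"claw":0,"delta_pos":[0.5,0,0],"turn":0}
    - {"claw":0,"delta_pos":[1,0,0],"turn":0}
    - {"claw":0,"delta_pos":[4,0,0],"turn":0}
    - {"claw":0,"delta_pos":[10,0,0],"turn":0}
    - {"claw":0,"delta_pos":[15,0,0],"turn":0}
    - {"claw":0,"delta_pos":[10,0,-10],"turn":0}
    - {"claw":0,"delta_pos":[0,0,-20],"turn":0}

```text
clock: 20.6
eef_pos: [447.1, 6.0, 70.1]
tcp_rot: [-3.138, 0.0, 1.499]
contact_force: [0.2, -0.2, 0.9]
opening: -0.002
grasp_force: 0.0
```

Emit:
step_arm:
  motion:
    - {"claw":0,"delta_pos":[0,0,-30],"turn":0}
    - {"claw":0,"delta_pos":[0,0,-40],"turn":0}
    - {"claw":0,"delta_pos":[0,0,-40],"turn":0}
    - {"claw":0,"delta_pos":[0,0,-20],"turn":0}
    - {"claw":0,"delta_pos":[0,0,0],"turn":0}
    - {"claw":0,"delta_pos":[0,0,0],"turn":0}

```text
clock: 21.1
eef_pos: [449.1, 4.8, 202.5]
tcp_rot: [3.138, -0.0, 1.498]
contact_force: [-0.8, -0.3, -0.5]
opening: 0.001
grasp_force: 0.0
```

Run:
```python
from h import *
f=grab_frame("wrist");s=sense()
im=f["img"].astype(int);d=im[:,:,2]-im[:,:,0]
# expected near end of the pin: finger front was 11.5 mm ahead of TCP y=-36.3 -> y~-48; pin top z=58
P=[np.array([443.6+.073*(y+48),y,58]) for y in range(-90,21,4)]
q=proj(f,P).round().astype(int)
print(s["eef_pos"],[(int(p[1]),int(d[v,u])) for p,(u,v) in zip(P,q) if 0<=v<420 and 0<=u<560])
```

```text
[448.1734409    4.64822975 201.12997209] [(-90, 2), (-86, 2), (-82, 2), (-78, -3), (-74, -1), (-70, -1), (-66, -2), (-62, 1), (-58, -1), (-54, 1), (-50, 1), (-46, 1), (-42, 1), (-38, 0), (-34, 0), (-30, -22), (-26, -27), (-22, -22), (-18, -22), (-14, -25), (-10, -22), (-6, -22), (-2, -36), (2, -33), (6, -34), (10, -35), (14, -34), (18, -34)]
```

```bash
python3 -c "
from rig import *
print(sign_off())"
```

```text
the job is handed in; nothing more can be done
None
```

The pin was laid in the open groove, released, and pushed gently under the hood until it pressed lightly on the sprung stop (about 4 N above the sliding force); it rests there with the arm clear, and the job was handed in at about 21 s.

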